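# Refill the empty lane of the carton rack

### The job

One lane of the three-lane carton rack is empty: find it, swing its red turn catch open, and slide the loose blue carton along the worktop into that lane until it is fully home against the back stop; do not lift the carton, its bottom flaps are not taped. Then have all three catches fully shut, including one that was left open in front of a stored carton. Leave the two stored cartons and the things around the rack where they are.

Things in the scene. Friction and masses are not known exactly. Their poses are not given: they have to be found in the camera images.
- blue_carton_mid (a point): centre (half-way up) of the loose blue carton, 110 long x 70 wide x 24 mm tall, about 0.15 to 0.3 kg, lying on the worktop in front of the rack; its y axis runs along the 110 mm length, x across the 70 mm width, z up
- white_carton_mid (a point): centre of a white carton of the same size and axes, stored in one of the lanes
- brown_carton_mid (a point): centre of a brown carton of the same size and axes, stored in one of the lanes
- rack: fixed aluminium rail behind the three identical plywood lanes of the carton rack, which stand side by side 113 mm apart in any order of their letters, without floors; a yellow refill card lies flat in the empty one. Origin: the middle lane's home point at worktop height; x into the lanes, y left
- lane_a_home (a point): lane a: centre of a carton that is fully home in it, 12 mm above the worktop; x points into the lane to the back stop, y to its left, z up. Back stop face at x = +55 mm, side walls 20 mm high, inner faces at y = +-41 mm, flaring out to y = +-45 mm at the mouth (left wall ends at x = -70 mm, right wall at -80 mm)
- catch_a (a joint): turn catch of lane a, red bar 7 to 20 mm above the worktop, 12 mm wide, pivot at lane x = -72, y = +52 mm: 0 rad = shut, bar along lane -y across the mouth, just behind a carton that is home (stop at 0); grows as it swings out toward the robot, 1.57 = bar along lane -x, clear of the mouth (stop at 2.1). Stays where left (friction 0.06 N m)
- knob_a (a point): black upright knob at the free end of catch a, 38 mm from its pivot: 16 mm across, 20 to 53 mm above the worktop; the point is on its axis, about 40 mm up; push it or pinch it from above and follow the arc
- lane_b_home (a point): lane b: centre of a carton that is fully home in it, 12 mm above the worktop; x points into the lane to the back stop, y to its left, z up. Back stop face at x = +55 mm, side walls 20 mm high, inner faces at y = +-41 mm, flaring out to y = +-45 mm at the mouth (left wall ends at x = -70 mm, right wall at -80 mm)
- catch_b (a joint): turn catch of lane b, red bar 7 to 20 mm above the worktop, 12 mm wide, pivot at lane x = -72, y = +52 mm: 0 rad = shut, bar along lane -y across the mouth, just behind a carton that is home (stop at 0); grows as it swings out toward the robot, 1.57 = bar along lane -x, clear of the mouth (stop at 2.1). Stays where left (friction 0.06 N m)
- knob_b (a point): black upright knob at the free end of catch b, 38 mm from its pivot: 16 mm across, 20 to 53 mm above the worktop; the point is on its axis, about 40 mm up; push it or pinch it from above and follow the arc
- lane_c_home (a point): lane c: centre of a carton that is fully home in it, 12 mm above the worktop; x points into the lane to the back stop, y to its left, z up. Back stop face at x = +55 mm, side walls 20 mm high, inner faces at y = +-41 mm, flaring out to y = +-45 mm at the mouth (left wall ends at x = -70 mm, right wall at -80 mm)
- catch_c (a joint): turn catch of lane c, red bar 7 to 20 mm above the worktop, 12 mm wide, pivot at lane x = -72, y = +52 mm: 0 rad = shut, bar along lane -y across the mouth, just behind a carton that is home (stop at 0); grows as it swings out toward the robot, 1.57 = bar along lane -x, clear of the mouth (stop at 2.1). Stays where left (friction 0.06 N m)
- knob_c (a point): black upright knob at the free end of catch c, 38 mm from its pivot: 16 mm across, 20 to 53 mm above the worktop; the point is on its axis, about 40 mm up; push it or pinch it from above and follow the arc
- sanding_block: wooden sanding block 40x90x31 mm to the left, bystander; origin under its centre. Left of it stands the fixed binding machine (from y = 0.19 on, 150 mm high) whose lever rises upright to 520 mm at about x = 0.54, y = 0.19: keep arm and wrist clear of it
- screwdriver: screwdriver with a red handle, 197 mm long, 29 mm across, lying to the right, bystander; origin under its centre
Things that resemble listed ones, but are neither listed nor needed, are in the scene too. Of the things that look like the part that bears blue_carton_mid, the largest one is meant.

How it is judged:
By the outcome, as a careful person would: the job done as asked, in the order asked, and still so for the second after the job is handed in, with the robot touching nothing.
It also fails if it takes over 72 s, if anything falls off the work surface, if the arm or the gripper's body presses on something with over 40 N, if the wrist force passes 120 N, or if a joint passes its speed limit or range.

### The arm

A 6-joint arm with a two-finger parallel gripper is mounted at the origin on a cart in front of the work surface, level with it; the furniture and walls round the work are solid. World frame = base frame: x ahead of the robot, y to its left, z up, the work surface at z = 0. Lengths are in m, angles in rad, forces in N, time in s.
With the tool pointing down it reaches from about 0.35 to 0.975 m from the base axis. Payload 4.9 kg.
Tool frame: the origin (TCP) lies midway between the tips of the shut fingers; the grasp point (between the pads) lies 19 mm behind it; z points along the fingers, y is the line along which they close (so a half turn about z gives the same grasp; the last joint's range is limited). The gripper opens to 85 mm and grips with 20 to 120 N. Pads are 22 mm wide; open, the fingers measure 114 mm over their backs; the gripper's body (76 mm by 85 mm) begins 54 mm behind the grasp point. The pads swing forward as they close: fully open they stand 13 mm farther back than shut.
Start: joints at [1.044, 0.053, 1.613, -0, 1.476, -0.119], TCP at [0.248, 0.574, 0.231] pointing down, gripper open.
Joint ranges: [-3.01, 3.01], [-1.01, 2.22], [0.06, 2.58], [-1.02, 4.17], [0.09, 2.62], [-3.14, 3.14]. Speed limits (rad/s): [2.57, 2.57, 3.14, 3.14, 3.14, 3.14].

### API

Orientations are given as a rotation vector (axis times angle).
In Python, from cell import r gives the robot as it stands.
- The arm moves only by the tool play_rows, never from a script. Its argument "series" is a list of rows, each an object of numbers: "tx", "ty", "tz": the shift along the tool's x, y, z normalised to -1 to 1, where 1 is 0.05 m; "ax", "ay", "az": the turn, a rotation vector about the tool's x, y, z normalised to -1 to 1, where 1 is 6 degrees; "jaw": the finger opening in mm, from 0 to 85.4. A call has 1 to 12 rows; each row shifts and turns the commanded pose from where the row before left it, along the tool's axes as they then stand; what a row does not reach is not made up. A row lasts 1/10 s, in which the tool goes at most 50 mm and 8.59 degrees, less where a joint would pass 70% of its speed; a pose out of reach is approached as far as the arm can. A call with a number of a shift or a turn outside -1 to 1 is refused whole. A call with a gripper value outside its range is refused whole. The fingers move at their own pace and stop on an object; "force" is the grip in N (left out, the last holds). Time passes only in rows, so rows that do not move let the fingers close. It gives the time, the measured TCP pose, the force, the opening and the grip force at its end, in the units of the state.
- r.read_state(): the state, without advancing time (a new reading comes with each control period).
- r.grab_frame(name): name is "scene" or "top" or "wrist"; returns a dict with "img" (480x640x3 uint8, red, green, blue), "mtx" (3x3 intrinsics, pixels), "dist_coeffs" ([k1, k2, p1, p2, k3] as OpenCV has them; the pictures are not rectified), "pose" (4x4, takes a point from camera to world coordinates); the wrist camera has in their place "tool_from_camera" (4x4, takes a point from camera to tool coordinates, whose origin is the TCP and whose axes are the flange's). Camera axes: x right, y down, z forward; pixel columns grow to the right and rows downward; lengths in m; the calibration is good to about 2 mm. A picture is of the moment at which its call begins: read the wrist's pose just before it. There is no depth.
- r.job_done(): hands the job in; it is judged then, once.
The state is a dict: "time_s": time; "q": joint angles; "dq": joint speeds; "tau": joint torques, N m; "tcp_pos": TCP position; "eef_rot": TCP orientation; "wrist_force": force on the tool from outside, world axes, zero at the start; "wrist_torque": the same for the moment, N m; "grip_width": opening from 0.0 (shut) to 1.0 (fully open); "gripper_force": force on a finger pad.
Only numpy, scipy, OpenCV 4.12 (cv2) and the standard library are available. Lean on these libraries where they do the work, as an engineer would, in place of code of your own. Each camera call takes 0.05 s, during which the arm holds its last target. There are 200 camera calls.

## Working session

There is one attempt and no reset: what is moved stays moved. The work goes in short steps, Python scripts to look and compute and a tool call to move; the robot and the scene stay as the last step left them, time stands still between calls to the robot, and variables do not carry over. Pictures are saved under pics/ and viewed, at most 10 in all, crops included, and the job is handed in when it is done.

Besides the shell and the picture viewer there is one more tool, called after "Call:" by a JSON object that holds its "name" and its "arguments", one argument or row to a line. play_rows: Moves the arm, as the interface text tells. Scaled input: -1 to 1 covers 0.05 m each way for a shift and 6 degrees each way for a turn. Its arguments: {"type":"object","properties":{"series":{"type":"array"},"force":{"type":"number"}},"required":["series"]}

```bash
mkdir -p pics; ls; python3 - <<'E'
from cell import r
import cv2,numpy as np
s=r.read_state();print(s)
for n in("scene","top"):
    f=r.grab_frame(n);cv2.imwrite(f"pics/{n}0.png",f["img"][...,::-1]);print(n,f["mtx"].tolist(),f["dist_coeffs"],np.round(f["pose"],3).tolist())
E
```

```text
pics
{'time_s': 0.0, 'q': array([ 1.04401532e+00,  5.33450223e-02,  1.61428898e+00,  1.15305139e-05,
        1.47601956e+00, -1.18984695e-01]), 'dq': array([-8.20954419e-04, -1.37656014e-03, -6.89967405e-04, -3.06793193e-05,
       -1.74868279e-04, -8.60557147e-04]), 'tau': array([ 2.28358172e-04, -3.93656516e+01, -3.70183754e+01,  9.37810341e-06,
        6.58231991e-03,  1.43497907e-06]), 'tcp_pos': array([0.24753805, 0.57320852, 0.23007337]), 'eef_rot': array([-6.36002413e-01, -3.07586073e+00,  3.06361520e-03]), 'wrist_force': array([-0.74227376, -0.42956622,  0.09933392]), 'wrist_torque': array([-0.01540548, -0.00164246,  0.00758469]), 'gripper_force': 0.0, 'grip_width': 0.9979067984933182}
scene [[557.9320142136406, 0.0, 320.2443712162044], [0.0, 557.9320142136406, 238.51289671050716], [0.0, 0.0, 1.0]] [-0.06155687  0.          0.          0.          0.        ] [[0.548, 0.739, -0.392, 0.941], [0.837, -0.491, 0.243, -0.348], [-0.013, -0.461, -0.887, 0.987], [0.0, 0.0, 0.0, 1.0]]
top [[466.62925511463095, 0.0, 319.3455553111677], [0.0, 466.62925511463095, 232.71409263936943], [0.0, 0.0, 1.0]] [-0.12372188  0.          0.          0.          0.        ] [[-0.004, -0.999, 0.046, 0.477], [-1.0, 0.003, -0.021, -0.08], [0.021, -0.046, -0.999, 1.02], [0.0, 0.0, 0.0, 1.0]]
```

View pics/top0.png

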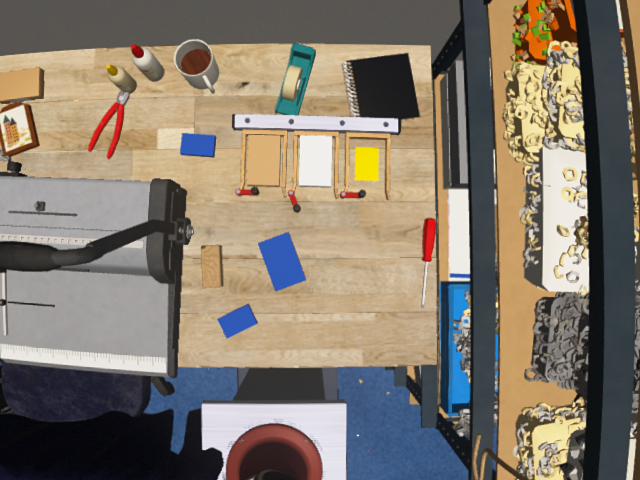

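View pics/scene0.png

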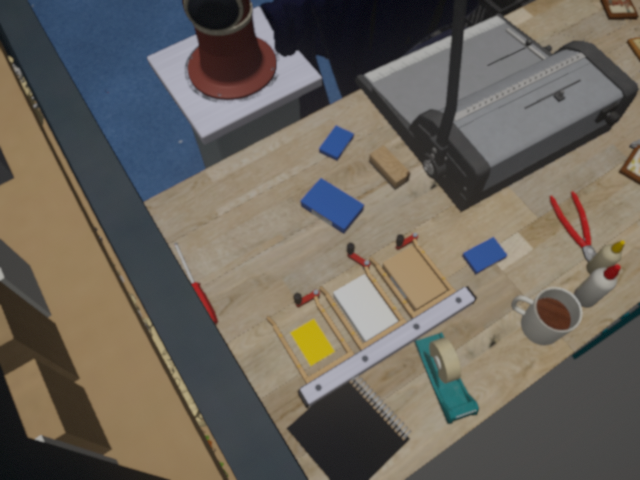

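Top view: the brown carton is at (263,160) with its catch at (246,191), apparently shut. The white carton is at (315,160) with its catch at (294,200) open. The empty lane has the yellow card at (367,164) and its catch at (352,195), shut. There are three blue candidates: (198,145) small, (238,321) small and (282,262) largest. The largest is the one meant, and I'll confirm it by size and a crop.

```bash
cat > h.py <<'E'
from cell import r
import cv2,numpy as np
from scipy.spatial.transform import Rotation as R
def frame(n):
    s=r.read_state(); f=r.grab_frame(n)
    if n=="wrist":
        T=np.eye(4);T[:3,:3]=R.from_rotvec(s["eef_rot"]).as_matrix();T[:3,3]=s["tcp_pos"]
        f["pose"]=T@f["tool_from_camera"]
    f["hsv"]=cv2.cvtColor(f["img"],cv2.COLOR_RGB2HSV)
    return f
def onplane(f,px,z):
    u=cv2.undistortPoints(np.float64(px).reshape(-1,1,2),f["mtx"],f["dist_coeffs"]).reshape(-1,2)
    d=np.c_[u,np.ones(len(u))]@f["pose"][:3,:3].T; c=f["pose"][:3,3]
    return c+d*((z-c[2])/d[:,2])[:,None]
def proj(f,P):
    T=np.linalg.inv(f["pose"])
    return cv2.projectPoints(np.float64(P).reshape(-1,1,3),cv2.Rodrigues(T[:3,:3])[0],T[:3,3],f["mtx"],f["dist_coeffs"])[0].reshape(-1,2)
COL=dict(blue=((100,120,60),(125,255,255)),yellow=((25,150,120),(33,255,255)),red=((172,150,80),(180,255,255)),red2=((0,190,80),(6,255,255)),black=((0,0,0),(180,120,60)),white=((0,0,200),(180,25,255)))
def blobs(f,c,z,amin=15,roi=(0,0,640,480)):
    m=cv2.inRange(f["hsv"],*COL[c])
    if c=="red": m|=cv2.inRange(f["hsv"],*COL["red2"])
    k=np.zeros_like(m);x0,y0,x1,y1=roi;k[y0:y1,x0:x1]=m[y0:y1,x0:x1]
    out=[]
    for q in cv2.findContours(k,cv2.RETR_EXTERNAL,cv2.CHAIN_APPROX_NONE)[0]:
        if cv2.contourArea(q)<amin: continue
        W=onplane(f,q.reshape(-1,2),z)[:,:2]
        (cx,cy),(w,h),a=cv2.minAreaRect(np.float32(W*1000))
        out.append((q.reshape(-1,2).mean(0).round(1),np.round([cx,cy],1),np.round([w,h],1),round(a,1)))
    return out
E
python3 - <<'E'
from h import *
f=frame("top")
for c,z,roi in(("blue",.024,(170,100,430,350)),("yellow",.001,(170,100,430,350)),("red",.02,(225,180,400,220)),("black",.053,(225,180,400,220)),("white",.024,(290,125,340,195)),("white",.03,(225,100,405,133))):
    print(c,z)
    for b in blobs(f,c,z,roi=roi,amin=6):print(*b)
a=cv2.resize(f["img"][95:295,215:425],None,fx=3.0,fy=3.0,interpolation=cv2.INTER_CUBIC)[:600]
cv2.imwrite("pics/c1.png",a[...,::-1])
E
```

```text
blue 0.024
[237.2 320.7] [336.1  74.3] [44.8 71.9] 26.5
[281.4 261.3] [462.5 -20.7] [108.1  68.6] 20.1
[197.7 144.6] [715.8 162.6] [73.4 46.4] 85.2
yellow 0.001
[366.3 163.8] [ 676.7 -207.2] [51.3 72.1] 89.1
red 0.02
[293.  199.5] [595.  -45.3] [22.6  8.8] 18.3
[351.5 194.6] [ 605.6 -171.7] [28.1  8.7] 85.2
[245.1 192. ] [611.6  58.2] [25.9  8.7] 89.7
black 0.053
[254.5 190.8] [609.2  33.8] [14.1 11.2] 26.6
white 0.024
[315.2 160.3] [679.6 -92.9] [ 69.  107.7] 89.6
[315.  126.6] [753.2 -92.1] [  9.  106.6] 0.1
white 0.03
[316.2 122.2] [762.5 -95.5] [352.4  29.3] 88.4
```

View pics/c1.png

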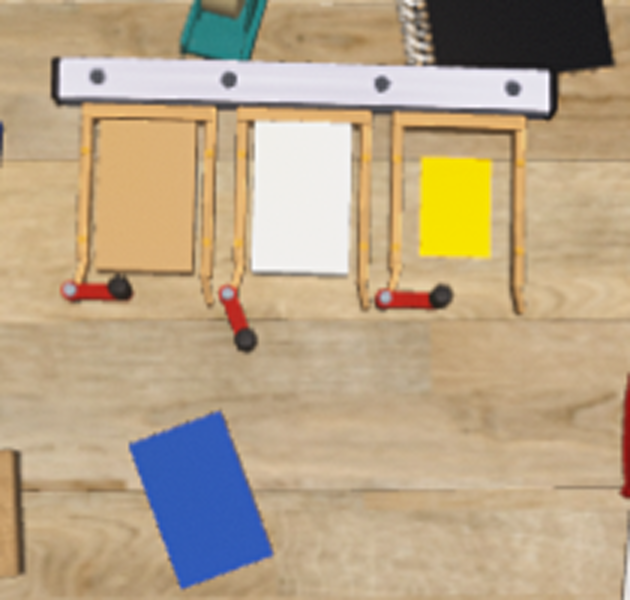

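The crop confirms it: the large blue carton (full frame 282,262) measures 108x69 mm, while the other two are about 73x46. The right-hand lane is empty apart from the yellow card, and its catch is shut. The middle catch is open, and the left one looks shut. First I retract the arm clear of the lever.

Call:
{"name": "play_rows", "arguments": {
  "series": [
    {"tx":-0.27,"ty":-0.81,"tz":-0.2},
    {"tx":-0.27,"ty":-0.81,"tz":-0.2},
    {"tx":-0.27,"ty":-0.81,"tz":-0.2},
    {"tx":-0.27,"ty":-0.81,"tz":-0.2},
    {"tx":-0.27,"ty":-0.81,"tz":-0.2},
    {"tx":-0.91,"ty":-0.48},
    {"tx":-0.91,"ty":-0.48},
    {"tx":-0.91,"ty":-0.48},
    {"tx":-0.91,"ty":-0.48}
  ]
}}

```text
schema error: expected keys tx, ty, tz, ax, ay, az, jaw
```

```bash
python3 - <<'E'
from h import *
f=frame("top")
P=onplane(f,[[238.3,191.7],[291,192.7],[343,194.3]],.022)[:,:2]*1000
print(P.round(1))
d=P[0]-P[2];psi=np.arctan2(d[1],d[0])-np.pi/2;print("spacing",np.linalg.norm(d)/2,"psi",np.degrees(psi))
psi=np.radians(-1.5)
Rm=np.array([[np.cos(psi),-np.sin(psi)],[np.sin(psi),np.cos(psi)]])
print("homes",(P+Rm@[72,-52]).round(1))
s=frame("scene")
for c,z in(("blue",.024),("yellow",.001),("white",.024)):
    for b in blobs(s,c,z,roi=(280,110,520,400),amin=100):print(c,*b)
print(r.read_state()["tcp_pos"])
E
```

```text
[[ 612.1   72.4]
 [ 609.5  -41.1]
 [ 605.9 -153. ]]
spacing 112.74736356944845 psi -1.5792201610880319
homes [[ 682.7   18.6]
 [ 680.1  -94.9]
 [ 676.5 -206.8]]
blue [484.2 254.9] [718.9 159.2] [72.4 44.5] 85.5
blue [332.1 204.2] [462.4 -22.1] [109.4  71.7] 19.9
blue [335.9 142.1] [339.   71.8] [44.9 74.5] 26.3
yellow [311.9 341.8] [ 673.7 -206.4] [50.1 72.4] 88.2
[0.24768474 0.57349768 0.23070546]
```

Call:
{"name": "play_rows", "arguments": {
  "series": [
    {"tx":-0.27,"ty":-0.81,"tz":-0.2,"ax":0,"ay":0,"az":0,"jaw":85},
    {"tx":-0.27,"ty":-0.81,"tz":-0.2,"ax":0,"ay":0,"az":0,"jaw":85},
    {"tx":-0.27,"ty":-0.81,"tz":-0.2,"ax":0,"ay":0,"az":0,"jaw":85},
    {"tx":-0.27,"ty":-0.81,"tz":-0.2,"ax":0,"ay":0,"az":0,"jaw":85},
    {"tx":-0.27,"ty":-0.81,"tz":-0.2,"ax":0,"ay":0,"az":0,"jaw":0},
    {"tx":-0.91,"ty":-0.48,"tz":0,"ax":0,"ay":0,"az":0,"jaw":0},
    {"tx":-0.91,"ty":-0.48,"tz":0,"ax":0,"ay":0,"az":0,"jaw":0},
    {"tx":-0.91,"ty":-0.48,"tz":0,"ax":0,"ay":0,"az":0,"jaw":0},
    {"tx":-0.91,"ty":-0.48,"tz":0,"ax":0,"ay":0,"az":0,"jaw":0}
  ]
}}

```text
time_s: 1.15
tcp_pos: [0.3556, 0.2036, 0.2816]
eef_rot: [0.635, 3.075, 0.001]
wrist_force: [1.8, 0.5, 0.4]
grip_width: 0.136
gripper_force: 0.0
```

Call:
{"name": "play_rows", "arguments": {
  "series": [
    {"tx":-0.58,"ty":-0.84,"tz":0,"ax":0,"ay":0,"az":0,"jaw":0},
    {"tx":-0.58,"ty":-0.84,"tz":0,"ax":0,"ay":0,"az":0,"jaw":0},
    {"tx":-0.58,"ty":-0.84,"tz":0,"ax":0,"ay":0,"az":0,"jaw":0},
    {"tx":-0.58,"ty":-0.84,"tz":0,"ax":0,"ay":0,"az":0,"jaw":0},
    {"tx":0,"ty":0,"tz":0,"ax":0,"ay":0,"az":-0.91,"jaw":0},
    {"tx":0,"ty":0,"tz":0,"ax":0,"ay":0,"az":-0.91,"jaw":0},
    {"tx":0,"ty":0,"tz":0,"ax":0,"ay":0,"az":-0.91,"jaw":0},
    {"tx":0,"ty":0,"tz":0,"ax":0,"ay":0,"az":-0.91,"jaw":0},
    {"tx":0,"ty":0,"tz":0,"ax":0,"ay":0,"az":0,"jaw":0}
  ]
}}

```text
time_s: 2.05
tcp_pos: [0.3939, 0.009, 0.2812]
eef_rot: [-0.043, -3.141, 0.0]
wrist_force: [0.0, 0.0, -0.1]
grip_width: 0.002
gripper_force: 0.0
```

```bash
cat >> h.py <<'E'
PSI=np.radians(-1.55)
RM=np.array([[np.cos(PSI),-np.sin(PSI)],[np.sin(PSI),np.cos(PSI)]])
HOME=np.array([677.,-206.5])
def lane(w): return RM.T@(np.array(w)[:2]*1000-HOME)
def st():
    s=r.read_state();M=R.from_rotvec(s["eef_rot"]).as_matrix()
    print("lane xy",lane(s["tcp_pos"]).round(1),"z",round(s["tcp_pos"][2]*1000,1),"ytool-laney deg",round(np.degrees(np.arctan2(M[1,1],M[0,1])-np.pi/2-PSI),2),"tilt",M[2].round(4),"F",s["wrist_force"].round(1),"t",round(s["time_s"],2),"grip",round(s["grip_width"]*85.4,1))
    return s
E
python3 -c "from h import *;st()"
```

```text
lane xy [-288.9  207.7] z 281.2 ytool-laney deg -0.01 tilt [ 1.e-04 -0.e+00 -1.e+00] F [ 0.   0.  -0.1] t 2.05 grip 0.2
```

Call:
{"name": "play_rows", "arguments": {
  "series": [
    {"tx":-0.8,"ty":-0.64,"tz":0,"ax":0,"ay":0,"az":0,"jaw":0},
    {"tx":-0.8,"ty":-0.64,"tz":0,"ax":0,"ay":0,"az":0,"jaw":0},
    {"tx":-0.8,"ty":-0.64,"tz":0,"ax":0,"ay":0,"az":0,"jaw":0},
    {"tx":-0.8,"ty":-0.64,"tz":0,"ax":0,"ay":0,"az":0,"jaw":0},
    {"tx":-0.8,"ty":-0.64,"tz":0,"ax":0,"ay":0,"az":0,"jaw":0},
    {"tx":-0.8,"ty":-0.64,"tz":0,"ax":0,"ay":0,"az":0,"jaw":0},
    {"tx":0,"ty":0,"tz":0,"ax":0,"ay":0,"az":0,"jaw":0}
  ]
}}

```text
time_s: 2.75
tcp_pos: [0.6255, -0.1879, 0.2767]
eef_rot: [-0.05, -3.136, -0.002]
wrist_force: [-0.1, 0.7, -0.6]
grip_width: -0.003
gripper_force: 0.0
```

```bash
python3 - <<'E'
from h import *
st();f=frame("wrist");cv2.imwrite("pics/w1.png",f["img"][...,::-1])
for c,z in(("yellow",.001),("red",.02),("black",.053)):
    for b in blobs(f,c,z,amin=60):print(c,*b,lane(b[1]/1000).round(1))
E
```

```text
lane xy [-52.   17.2] z 276.7 ytool-laney deg -0.27 tilt [ 0.005   0.0012 -1.    ] F [-0.1  0.7 -0.6] t 2.75 grip -0.3
yellow [303.  247.4] [ 677.9 -206.8] [51.3 72.7] 88.2 [ 0.9 -0.3]
red [ 50. 403.] [ 842.6 -493.3] [97.4  9. ] 2.2 [ 173.3 -282.2]
red [339.5 180.5] [ 605.8 -167.1] [36.5 11.3] 89.9 [-72.2  37.5]
red [582.5 178.6] [612.5  62.8] [22.5 11.4] 87.9 [-71.8 267.5]
red [464.3 164. ] [592.4 -47.3] [47.6 12.5] 20.0 [-88.9 156.9]
red [148.3  76.8] [ 509.2 -336.1] [26.  91.9] 81.8 [-164.2 -134.1]
black [ 71.  408.3] [ 826.  -449.8] [24.9  7. ] 4.3 [ 155.5 -239.2]
black [ 55.8 372.8] [ 785.3 -455.7] [16.3 13.8] 71.9 [ 115.  -246.2]
black [586.7 329.1] [753.2  68.3] [29.5  6. ] 6.0 [ 68.7 276.8]
black [291.1 323.9] [ 738.3 -219.6] [18.9 18.2] 88.1 [ 61.6 -11.4]
black [257.9 393.1] [ 776.9 -189.3] [688.9 301.2] 87.3 [99.4 19.9]
black [315.4 184.8] [ 603.8 -190.8] [12.4 15. ] 88.3 [-73.6  13.7]
black [564.3 183.5] [610.4  28.5] [26.  13.4] 70.4 [-72.9 233.1]
black [469.2 144.7] [574.2 -57.1] [19.7 12.9] 78.9 [-106.8  146.6]
```

View pics/w1.png

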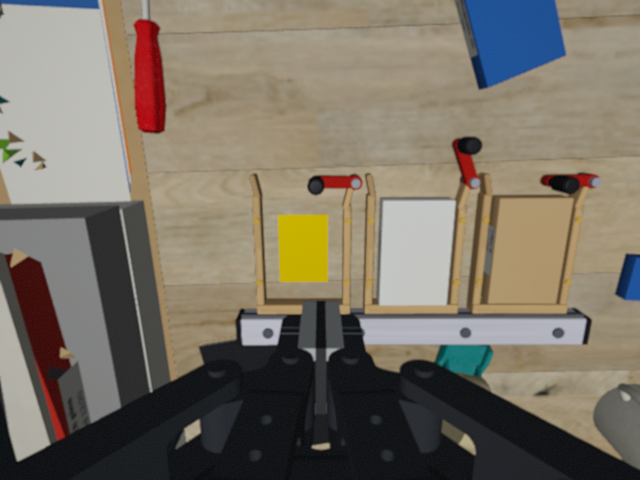

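The wrist view confirms the empty lane's knob at (315,185), which is lane (-73.6, 13.7) against an expected (-72, 14). The white lane's catch is open at (466,163), about 1.1 rad. I descend inside the empty lane, behind its knob.

Call:
{"name": "play_rows", "arguments": {
  "series": [
    {"tx":-0.24,"ty":-0.02,"tz":0,"ax":0,"ay":0,"az":0,"jaw":0},
    {"tx":0,"ty":0,"tz":0.9,"ax":0,"ay":0,"az":0,"jaw":0},
    {"tx":0,"ty":0,"tz":0.9,"ax":0,"ay":0,"az":0,"jaw":0},
    {"tx":0,"ty":0,"tz":0.9,"ax":0,"ay":0,"az":0,"jaw":0},
    {"tx":0,"ty":0,"tz":0.9,"ax":0,"ay":0,"az":0,"jaw":0},
    {"tx":0,"ty":0,"tz":0.9,"ax":0,"ay":0,"az":0,"jaw":0},
    {"tx":0,"ty":0,"tz":0.5,"ax":0,"ay":0,"az":0,"jaw":0},
    {"tx":0,"ty":0,"tz":0,"ax":0,"ay":0,"az":0,"jaw":0},
    {"tx":0,"ty":0,"tz":0,"ax":0,"ay":0,"az":0,"jaw":0}
  ]
}}

```text
time_s: 3.7
tcp_pos: [0.6357, -0.1852, 0.0329]
eef_rot: [0.041, 3.14, -0.001]
wrist_force: [-0.3, -0.9, 1.0]
grip_width: 0.001
gripper_force: 0.0
```

```bash
python3 - <<'E'
from h import *
st()
P=np.array([-72,52])
for t in np.arange(0,2.11,.3):
    k=P+38*np.array([-np.sin(t),-np.cos(t)]);tg=np.array([-np.cos(t),np.sin(t)])
    d=8+min(11/max(abs(tg[0]),1e-3),14.5/max(abs(tg[1]),1e-3))
    print(round(t,2),k.round(0),"open push",(k-d*tg).round(0),"close push",(k+d*tg).round(0))
E
```

```text
lane xy [-41.8  20.1] z 32.9 ytool-laney deg 0.05 tilt [-1.7e-03 -6.0e-04 -1.0e+00] F [-0.3 -0.9  1. ] t 3.7 grip 0.1
0.0 [-72.  14.] open push [-53.  14.] close push [-91.  14.]
0.3 [-83.  16.] open push [-65.  10.] close push [-102.   21.]
0.6 [-93.  21.] open push [-76.   9.] close push [-111.   33.]
0.9 [-102.   28.] open push [-86.   8.] close push [-118.   49.]
1.2 [-107.   38.] open push [-99.  16.] close push [-116.   60.]
1.5 [-110.   49.] open push [-108.   27.] close push [-111.   72.]
1.8 [-109.   61.] open push [-114.   38.] close push [-104.   83.]
2.1 [-105.   71.] open push [-117.   50.] close push [-92.  93.]
```

Call:
{"name": "play_rows", "arguments": {
  "series": [
    {"tx":0.22,"ty":-0.12,"tz":0,"ax":0,"ay":0,"az":0,"jaw":0},
    {"tx":0.24,"ty":-0.08,"tz":0,"ax":0,"ay":0,"az":0,"jaw":0},
    {"tx":0.22,"ty":-0.02,"tz":0,"ax":0,"ay":0,"az":0,"jaw":0},
    {"tx":0.2,"ty":-0.02,"tz":0,"ax":0,"ay":0,"az":0,"jaw":0},
    {"tx":0.26,"ty":0.16,"tz":0,"ax":0,"ay":0,"az":0,"jaw":0},
    {"tx":0.18,"ty":0.22,"tz":0,"ax":0,"ay":0,"az":0,"jaw":0},
    {"tx":0.12,"ty":0.22,"tz":0,"ax":0,"ay":0,"az":0,"jaw":0},
    {"tx":0.06,"ty":0.24,"tz":0,"ax":0,"ay":0,"az":0,"jaw":0},
    {"tx":0,"ty":0,"tz":0,"ax":0,"ay":0,"az":0,"jaw":0}
  ]
}}

```text
time_s: 4.6
tcp_pos: [0.5597, -0.1517, 0.0307]
eef_rot: [-0.039, -3.139, -0.002]
wrist_force: [-0.2, 0.8, -0.1]
grip_width: 0.004
gripper_force: 0.4
```

```bash
python3 - <<'E'
from h import *
st();f=frame("scene")
for c,z in(("red",.02),("black",.053)):
    for b in blobs(f,c,z,amin=10,roi=(280,225,430,310)):print(c,*b,lane(b[1]/1000).round(1))
E
```

```text
lane xy [-118.7   51.6] z 30.7 ytool-laney deg 0.12 tilt [ 0.0025  0.0015 -1.    ] F [-0.2  0.8 -0.1] t 4.6 grip 0.3
black [350.  248.5] [576.6 -57.3] [ 7.5 18.9] 55.3 [-104.4  146.4]
black [399.4 240.3] [614.   29.6] [ 8.6 20.2] 40.6 [-69.4 234.3]
black [302.7 254.6] [ 538.4 -129.8] [98.2 88.9] 58.7 [-140.6   72.9]
black [301.5 229.3] [ 493.1 -110.6] [52.5 13.4] 68.7 [-186.4   90.9]
```

Call:
{"name": "play_rows", "arguments": {
  "series": [
    {"tx":0,"ty":-0.2,"tz":-0.2,"ax":0,"ay":0,"az":0,"jaw":0},
    {"tx":0,"ty":0,"tz":-0.9,"ax":0,"ay":0,"az":0,"jaw":0},
    {"tx":0,"ty":0,"tz":-0.9,"ax":0,"ay":0,"az":0,"jaw":85},
    {"tx":0,"ty":0,"tz":-0.9,"ax":0,"ay":0,"az":0,"jaw":85},
    {"tx":0.7,"ty":0.6,"tz":0,"ax":0,"ay":0,"az":0,"jaw":85},
    {"tx":0.7,"ty":0.6,"tz":0,"ax":0,"ay":0,"az":0,"jaw":85},
    {"tx":0.7,"ty":0.6,"tz":0,"ax":0,"ay":0,"az":0,"jaw":85},
    {"tx":0.7,"ty":0.6,"tz":0,"ax":0,"ay":0,"az":0,"jaw":85},
    {"tx":0,"ty":0,"tz":0,"ax":0,"ay":0,"az":0,"jaw":85},
    {"tx":0,"ty":0,"tz":0,"ax":0,"ay":0,"az":0,"jaw":85}
  ]
}}

```text
time_s: 5.65
tcp_pos: [0.4241, -0.0403, 0.1774]
eef_rot: [0.041, 3.139, -0.001]
wrist_force: [0.4, -0.2, 0.8]
grip_width: 0.995
gripper_force: 0.0
```

```bash
python3 - <<'E'
from h import *
st();
for n in("wrist","top"):
  f=frame(n);cv2.imwrite(f"pics/{n}2.png",f["img"][...,::-1])
  for b in blobs(f,"blue",.024,amin=200):
    if max(b[2])>85:print(n,*b,lane(b[1]/1000).round(1))
  for b in blobs(f,"black",.053,amin=10):
    l=lane(b[1]/1000)
    if -130<l[0]<-60 and -20<l[1]<260:print(n,*b,l.round(1))
E
```

```text
lane xy [-257.3  159.3] z 177.4 ytool-laney deg 0.06 tilt [-2.4e-03 -8.0e-04 -1.0e+00] F [ 0.4 -0.2  0.8] t 5.65 grip 84.9
wrist [345.7 268.2] [461.3 -21. ] [112.   68.7] 20.1 [-220.6  179.6]
wrist [449.  415.6] [568.9  55. ] [9.1 4.5] 88.9 [-115.1  258.5]
wrist [210.2 417.9] [ 565.5 -127.5] [16.9 35.3] 72.3 [-113.6   76. ]
wrist [308.1 413.5] [564.8 -53.1] [13.1 31.5] 88.4 [-116.3  150.3]
wrist [371.5 403.4] [561.6 -56.3] [228.6 494.9] 10.2 [-119.4  147. ]
top [174.5 403.7] [151.1 224.5] [100.6 198.2] 74.9 [-537.4  416.6]
top [391.9 430.4] [ 107.3 -284.5] [299.5 248.9] 87.4 [-567.4  -93.4]
top [453.3 345.3] [ 268.2 -394.2] [295.2  69.2] 0.1 [-403.6 -198.7]
top [281.  252.3] [472.  -17.5] [88.1 68.6] 20.4 [-210.   183.4]
```

View pics/wrist2.png

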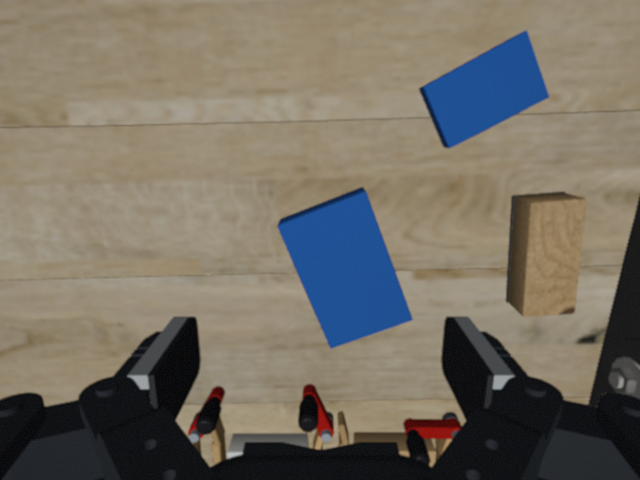

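The carton is at (345,268) with yaw 20°. The empty lane's catch now slants fully open at (208,410). I turn the tool and descend astride the rear end of the carton.

Call:
{"name": "play_rows", "arguments": {
  "series": [
    {"tx":0.04,"ty":0.1,"tz":0,"ax":0,"ay":0,"az":0,"jaw":85},
    {"tx":0,"ty":0,"tz":0,"ax":0,"ay":0,"az":-0.9,"jaw":85},
    {"tx":0,"ty":0,"tz":0,"ax":0,"ay":0,"az":-0.9,"jaw":85},
    {"tx":0,"ty":0,"tz":0,"ax":0,"ay":0,"az":-0.9,"jaw":85},
    {"tx":0,"ty":0,"tz":0,"ax":0,"ay":0,"az":-0.9,"jaw":85},
    {"tx":0,"ty":0,"tz":0.8,"ax":0,"ay":0,"az":0,"jaw":85},
    {"tx":0,"ty":0,"tz":0.8,"ax":0,"ay":0,"az":0,"jaw":85},
    {"tx":0,"ty":0,"tz":0.8,"ax":0,"ay":0,"az":0,"jaw":85},
    {"tx":0,"ty":0,"tz":0.2,"ax":0,"ay":0,"az":0,"jaw":85},
    {"tx":0,"ty":0,"tz":0,"ax":0,"ay":0,"az":0,"jaw":85},
    {"tx":0,"ty":0,"tz":0,"ax":0,"ay":0,"az":0,"jaw":85}
  ]
}}

```text
time_s: 6.85
tcp_pos: [0.4236, -0.0356, 0.0481]
eef_rot: [-0.547, 3.092, -0.002]
wrist_force: [-0.3, -0.2, 0.3]
grip_width: 0.994
gripper_force: 0.0
```

```bash
python3 - <<'E'
from h import *
s=st();p=s["tcp_pos"][:2]*1000-[461.5,-21];c,q=np.cos(np.radians(20)),np.sin(np.radians(20))
print("in carton: along",p@[c,q],"across",p@[-q,c])
E
```

```text
lane xy [-257.9  164. ] z 48.1 ytool-laney deg 21.61 tilt [-0.0019 -0.0013 -1.    ] F [-0.3 -0.2  0.3] t 6.85 grip 84.9
in carton: along -40.58429805700452 across -0.7385506282127923
```

Call:
{"name": "play_rows", "arguments": {
  "series": [
    {"tx":0,"ty":0,"tz":0.5,"ax":0,"ay":0,"az":0,"jaw":85},
    {"tx":0,"ty":0,"tz":0.45,"ax":0,"ay":0,"az":0,"jaw":85},
    {"tx":0,"ty":0,"tz":0,"ax":0,"ay":0,"az":0,"jaw":85},
    {"tx":0,"ty":0,"tz":0,"ax":0,"ay":0,"az":0,"jaw":65},
    {"tx":0,"ty":0,"tz":0,"ax":0,"ay":0,"az":0,"jaw":65},
    {"tx":0,"ty":0,"tz":0,"ax":0,"ay":0,"az":0,"jaw":65},
    {"tx":0,"ty":0,"tz":0,"ax":0,"ay":0,"az":0,"jaw":65}
  ],
  "force": 20
}}

```text
time_s: 7.55
tcp_pos: [0.424, -0.0356, 0.0011]
eef_rot: [-0.547, 3.09, -0.003]
wrist_force: [-0.8, 0.0, 6.8]
grip_width: 0.815
gripper_force: 25.1
```

```bash
python3 - <<'E'
from h import *
s=st();print(s["gripper_force"])
E
```

```text
lane xy [-257.6  164. ] z 1.1 ytool-laney deg 21.63 tilt [-0.0032 -0.0022 -1.    ] F [-0.8  0.   6.8] t 7.55 grip 69.6
25.106905102729797
```

Call:
{"name": "play_rows", "arguments": {
  "series": [
    {"tx":0,"ty":0,"tz":0,"ax":0,"ay":0,"az":0.6,"jaw":65},
    {"tx":0,"ty":0,"tz":0,"ax":0,"ay":0,"az":0.6,"jaw":65},
    {"tx":0,"ty":0,"tz":0,"ax":0,"ay":0,"az":0.6,"jaw":65},
    {"tx":0,"ty":0,"tz":0,"ax":0,"ay":0,"az":0.6,"jaw":65},
    {"tx":0,"ty":0,"tz":0,"ax":0,"ay":0,"az":0.6,"jaw":65},
    {"tx":0,"ty":0,"tz":0,"ax":0,"ay":0,"az":0.6,"jaw":65},
    {"tx":0,"ty":0,"tz":0,"ax":0,"ay":0,"az":0,"jaw":65},
    {"tx":0,"ty":-0.5,"tz":0,"ax":0,"ay":0,"az":0,"jaw":65},
    {"tx":0,"ty":-0.5,"tz":0,"ax":0,"ay":0,"az":0,"jaw":65},
    {"tx":0,"ty":-0.5,"tz":0,"ax":0,"ay":0,"az":0,"jaw":65},
    {"tx":0,"ty":0,"tz":0,"ax":0,"ay":0,"az":0,"jaw":65},
    {"tx":0,"ty":0,"tz":0,"ax":0,"ay":0,"az":0,"jaw":65}
  ]
}}

```text
time_s: 8.75
tcp_pos: [0.4222, -0.1122, 0.0011]
eef_rot: [0.043, 3.137, -0.006]
wrist_force: [0.3, -4.8, 7.3]
grip_width: 0.814
gripper_force: 25.2
```

```bash
python3 - <<'E'
from h import *
s=st();f=frame("scene")
for b in blobs(f,"blue",.024,amin=200):print(*b,lane(b[1]/1000).round(1))
E
```

```text
lane xy [-257.2   87.4] z 1.1 ytool-laney deg -0.0 tilt [-0.0046 -0.0035 -1.    ] F [ 0.3 -4.8  7.3] t 8.75 grip 69.5
[484.2 254.9] [719.  159.2] [72.1 44.5] 85.2 [ 32.1 366.7]
[294.1 226.1] [ 462.3 -112.8] [ 71.1 112.5] 86.1 [-217.2   87.9]
[335.9 142.1] [339.1  71.8] [44.9 74.6] 26.2 [-345.3  269.1]
[138.1  95.9] [-131.1 -179. ] [737.8 319. ] 0.0 [-808.5    5.6]
```

Call:
{"name": "play_rows", "arguments": {
  "series": [
    {"tx":0,"ty":-0.44,"tz":0,"ax":0,"ay":0,"az":0,"jaw":65},
    {"tx":0,"ty":-0.44,"tz":0,"ax":0,"ay":0,"az":0,"jaw":65},
    {"tx":0,"ty":-0.44,"tz":0,"ax":0,"ay":0,"az":0,"jaw":65},
    {"tx":0,"ty":-0.44,"tz":0,"ax":0,"ay":0,"az":0,"jaw":65},
    {"tx":-0.4,"ty":0,"tz":0,"ax":0,"ay":0,"az":0,"jaw":65},
    {"tx":-0.4,"ty":0,"tz":0,"ax":0,"ay":0,"az":0,"jaw":65},
    {"tx":0,"ty":0,"tz":0,"ax":0,"ay":0,"az":0,"jaw":65},
    {"tx":0,"ty":0,"tz":0,"ax":0,"ay":0,"az":0,"jaw":65}
  ]
}}

```text
time_s: 9.6
tcp_pos: [0.4608, -0.2001, 0.0011]
eef_rot: [0.041, 3.135, -0.004]
wrist_force: [3.9, -0.8, 5.5]
grip_width: 0.813
gripper_force: 25.0
```

```bash
python3 - <<'E'
from h import *
s=st()
for n in("scene","top","wrist"):
  f=frame(n)
  for b in blobs(f,"blue",.024,amin=200):
    l=lane(b[1]/1000)
    if -250<l[0]<-50 and abs(l[1])<60:print(n,*b,l.round(1))
cv2.imwrite("pics/w3.png",f["img"][...,::-1])
E
```

```text
lane xy [-216.3    0.5] z 1.1 ytool-laney deg 0.05 tilt [-0.0062 -0.0026 -1.    ] F [ 3.9 -0.8  5.5] t 9.6 grip 69.5
scene [265.5 263.4] [ 500.4 -199.3] [ 71.1 111.6] 88.8 [-176.7    2.4]
top [364.5 225.5] [ 531.8 -200.8] [66.9 49.4] 89.6 [-145.3    1.8]
wrist [320.4 373.7] [ 471.3 -199.6] [70.1 64.3] 88.6 [-205.8    1.3]
```

View pics/w3.png

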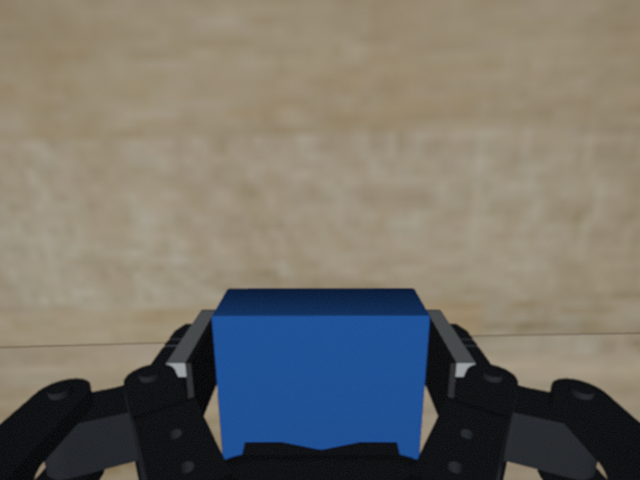

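Call:
{"name": "play_rows", "arguments": {
  "series": [
    {"tx":-0.35,"ty":-0.02,"tz":0,"ax":0,"ay":0,"az":0,"jaw":65},
    {"tx":-0.35,"ty":0,"tz":0,"ax":0,"ay":0,"az":0,"jaw":65},
    {"tx":-0.35,"ty":0,"tz":0,"ax":0,"ay":0,"az":0,"jaw":65},
    {"tx":-0.35,"ty":0,"tz":0,"ax":0,"ay":0,"az":0,"jaw":65},
    {"tx":-0.35,"ty":0,"tz":0,"ax":0,"ay":0,"az":0,"jaw":65},
    {"tx":0,"ty":0,"tz":0,"ax":0,"ay":0,"az":0,"jaw":65},
    {"tx":0,"ty":0,"tz":0,"ax":0,"ay":0,"az":0,"jaw":65}
  ]
}}

```text
time_s: 10.45
tcp_pos: [0.5475, -0.2027, 0.0006]
eef_rot: [0.041, 3.136, -0.002]
wrist_force: [3.9, -0.3, 5.5]
grip_width: 0.811
gripper_force: 25.4
```

```bash
python3 - <<'E'
from h import *
s=st()
for n in("scene","top"):
  f=frame(n)
  for b in blobs(f,"blue",.024,amin=200):
    l=lane(b[1]/1000)
    if -250<l[0]<50 and abs(l[1])<60:print(n,*b,l.round(1))
E
```

```text
lane xy [-129.5    0.3] z 0.6 ytool-laney deg 0.06 tilt [-0.0051 -0.0014 -1.    ] F [ 3.9 -0.3  5.5] t 10.45 grip 69.3
scene [288.5 300. ] [ 586.9 -202. ] [ 70.8 109.8] 88.5 [-90.2   2.1]
```

Call:
{"name": "play_rows", "arguments": {
  "series": [
    {"tx":0,"ty":0,"tz":0,"ax":0,"ay":0,"az":0,"jaw":82},
    {"tx":0,"ty":0,"tz":0,"ax":0,"ay":0,"az":0,"jaw":82},
    {"tx":0,"ty":0,"tz":-0.6,"ax":0,"ay":0,"az":0,"jaw":82},
    {"tx":0,"ty":0,"tz":-0.8,"ax":0,"ay":0,"az":0,"jaw":82},
    {"tx":0.6,"ty":0,"tz":0,"ax":0,"ay":0,"az":0,"jaw":0},
    {"tx":0.4,"ty":0,"tz":0,"ax":0,"ay":0,"az":0,"jaw":0},
    {"tx":0,"ty":0,"tz":0,"ax":0,"ay":0,"az":0,"jaw":0},
    {"tx":0,"ty":0,"tz":0,"ax":0,"ay":0,"az":0,"jaw":0},
    {"tx":0,"ty":0,"tz":0,"ax":0,"ay":0,"az":0,"jaw":0}
  ]
}}

```text
time_s: 11.45
tcp_pos: [0.4954, -0.201, 0.0684]
eef_rot: [-0.042, -3.141, -0.0]
wrist_force: [0.4, -0.0, 0.2]
grip_width: 0.099
gripper_force: 0.0
```

```bash
python3 - <<'E'
from h import *
s=st()
for n in("scene","top"):
  f=frame(n)
  for b in blobs(f,"blue",.024,amin=200):
    l=lane(b[1]/1000)
    if -250<l[0]<50 and abs(l[1])<60:print(n,*b,l.round(1))
E
```

```text
lane xy [-181.7    0.6] z 68.4 ytool-laney deg 0.03 tilt [ 4.e-04  3.e-04 -1.e+00] F [ 0.4 -0.   0.2] t 11.45 grip 8.5
scene [287.4 299.5] [ 586.4 -203.4] [ 67.8 109.6] 88.6 [-90.7   0.6]
top [362.8 194.7] [ 593.9 -201.8] [67.9 95.3] 86.9 [-83.2   2.5]
```

Call:
{"name": "play_rows", "arguments": {
  "series": [
    {"tx":0,"ty":0,"tz":0,"ax":0,"ay":0,"az":0,"jaw":0},
    {"tx":0,"ty":0,"tz":0.6,"ax":0,"ay":0,"az":0,"jaw":0},
    {"tx":0,"ty":0,"tz":0.52,"ax":0,"ay":0,"az":0,"jaw":0},
    {"tx":-0.2,"ty":0,"tz":0,"ax":0,"ay":0,"az":0,"jaw":0},
    {"tx":-0.2,"ty":0,"tz":0,"ax":0,"ay":0,"az":0,"jaw":0},
    {"tx":-0.3,"ty":0,"tz":0,"ax":0,"ay":0,"az":0,"jaw":0},
    {"tx":-0.3,"ty":0,"tz":0,"ax":0,"ay":0,"az":0,"jaw":0},
    {"tx":-0.3,"ty":0,"tz":0,"ax":0,"ay":0,"az":0,"jaw":0},
    {"tx":-0.3,"ty":0,"tz":0,"ax":0,"ay":0,"az":0,"jaw":0},
    {"tx":-0.3,"ty":0,"tz":0,"ax":0,"ay":0,"az":0,"jaw":0},
    {"tx":0,"ty":0,"tz":0,"ax":0,"ay":0,"az":0,"jaw":0}
  ]
}}

```text
time_s: 12.65
tcp_pos: [0.594, -0.2044, 0.0155]
eef_rot: [0.04, 3.136, -0.003]
wrist_force: [-0.5, -0.4, 0.6]
grip_width: 0.0
gripper_force: 0.0
```

```bash
python3 - <<'E'
from h import *
s=st()
for n in("scene","top"):
  f=frame(n)
  for b in blobs(f,"blue",.024,amin=200):
    l=lane(b[1]/1000)
    if -250<l[0]<50 and abs(l[1])<60:print(n,*b,l.round(1))
E
```

```text
lane xy [-83.1  -0.2] z 15.5 ytool-laney deg 0.08 tilt [-0.005 -0.002 -1.   ] F [-0.5 -0.4  0.6] t 12.65 grip 0.0
scene [308.5 332.8] [ 661.7 -205.5] [ 68.1 109.8] 88.3 [-15.3   0.6]
```

Call:
{"name": "play_rows", "arguments": {
  "series": [
    {"tx":-0.1,"ty":0,"tz":0.04,"ax":0,"ay":0,"az":0,"jaw":0},
    {"tx":-0.1,"ty":0,"tz":0,"ax":0,"ay":0,"az":0,"jaw":0},
    {"tx":-0.06,"ty":0,"tz":0,"ax":0,"ay":0,"az":0,"jaw":0},
    {"tx":-0.04,"ty":0,"tz":0,"ax":0,"ay":0,"az":0,"jaw":0},
    {"tx":0,"ty":0,"tz":0,"ax":0,"ay":0,"az":0,"jaw":0},
    {"tx":0,"ty":0,"tz":0,"ax":0,"ay":0,"az":0,"jaw":0}
  ]
}}

```text
time_s: 13.35
tcp_pos: [0.6053, -0.204, 0.0108]
eef_rot: [0.042, 3.141, -0.0]
wrist_force: [-0.5, 0.3, 0.1]
grip_width: -0.0
gripper_force: 0.0
```

```bash
python3 - <<'E'
from h import *
s=st()
for n in("scene","top"):
  f=frame(n)
  for b in blobs(f,"blue",.024,amin=200):
    l=lane(b[1]/1000)
    if -250<l[0]<50 and abs(l[1])<60:print(n,*b,l.round(1))
E
```

```text
lane xy [-71.7   0.5] z 10.8 ytool-laney deg 0.02 tilt [-6.e-04 -1.e-04 -1.e+00] F [-0.5  0.3  0.1] t 13.35 grip -0.0
scene [311.1 336.8] [ 669.7 -205.8] [ 68.  111.5] 88.4 [-7.3  0.5]
```

Call:
{"name": "play_rows", "arguments": {
  "series": [
    {"tx":-0.08,"ty":0,"tz":0,"ax":0,"ay":0,"az":0,"jaw":0},
    {"tx":-0.06,"ty":0,"tz":0,"ax":0,"ay":0,"az":0,"jaw":0},
    {"tx":0,"ty":0,"tz":0,"ax":0,"ay":0,"az":0,"jaw":0},
    {"tx":0,"ty":0,"tz":0,"ax":0,"ay":0,"az":0,"jaw":0}
  ]
}}

```text
time_s: 13.85
tcp_pos: [0.6107, -0.204, 0.0106]
eef_rot: [-0.041, -3.137, -0.001]
wrist_force: [-6.9, 0.3, 4.8]
grip_width: 0.003
gripper_force: 3.4
```

```bash
python3 - <<'E'
from h import *
s=st()
for n in("scene",):
  f=frame(n)
  for b in blobs(f,"blue",.024,amin=200):
    l=lane(b[1]/1000)
    if -250<l[0]<50 and abs(l[1])<60:print(n,*b,l.round(1))
E
```

```text
lane xy [-66.4   0.7] z 10.6 ytool-laney deg 0.04 tilt [ 4.6e-03  6.0e-04 -1.0e+00] F [-6.9  0.3  4.8] t 13.85 grip 0.3
scene [312.2 338.7] [ 673.3 -205.8] [ 68.1 108.2] 88.4 [-3.7  0.6]
```

Call:
{"name": "play_rows", "arguments": {
  "series": [
    {"tx":-0.04,"ty":0,"tz":0,"ax":0,"ay":0,"az":0,"jaw":0},
    {"tx":0,"ty":0,"tz":0,"ax":0,"ay":0,"az":0,"jaw":0},
    {"tx":0,"ty":0,"tz":0,"ax":0,"ay":0,"az":0,"jaw":0}
  ]
}}

```text
time_s: 14.2
tcp_pos: [0.6106, -0.204, 0.0106]
eef_rot: [-0.041, -3.131, -0.002]
wrist_force: [-14.8, 1.0, 9.2]
grip_width: 0.002
gripper_force: 7.1
```

Call:
{"name": "play_rows", "arguments": {
  "series": [
    {"tx":0.3,"ty":0,"tz":0,"ax":0,"ay":0,"az":0,"jaw":0},
    {"tx":0.3,"ty":0,"tz":0,"ax":0,"ay":0,"az":0,"jaw":0},
    {"tx":0,"ty":0,"tz":-0.8,"ax":0,"ay":0,"az":0,"jaw":0},
    {"tx":0,"ty":0,"tz":-0.8,"ax":0,"ay":0,"az":0,"jaw":0},
    {"tx":0,"ty":0.7,"tz":0,"ax":0,"ay":0,"az":0,"jaw":0},
    {"tx":0,"ty":0.7,"tz":0,"ax":0,"ay":0,"az":0,"jaw":0},
    {"tx":0,"ty":0.6,"tz":0,"ax":0,"ay":0,"az":0,"jaw":0},
    {"tx":0,"ty":0,"tz":0,"ax":0,"ay":0,"az":0,"jaw":0},
    {"tx":0,"ty":0,"tz":0,"ax":0,"ay":0,"az":0,"jaw":0}
  ]
}}

```text
time_s: 15.1
tcp_pos: [0.5872, -0.1031, 0.091]
eef_rot: [0.04, 3.141, -0.001]
wrist_force: [0.3, -0.0, 0.3]
grip_width: 0.001
gripper_force: 0.0
```

```bash
python3 - <<'E'
from h import *
s=st()
for n in("scene","top","wrist"):
  f=frame(n);cv2.imwrite(f"pics/{n}4.png",f["img"][...,::-1])
  for b in blobs(f,"blue",.024,amin=200):
    l=lane(b[1]/1000)
    if -250<l[0]<50 and abs(l[1])<60:print(n,*b,l.round(1))
E
```

```text
lane xy [-92.6 100.9] z 91.0 ytool-laney deg 0.1 tilt [-7.e-04 -5.e-04 -1.e+00] F [ 0.3 -0.   0.3] t 15.1 grip 0.1
scene [312.2 338.7] [ 674.6 -205.9] [ 68.1 105.7] 88.4 [-2.4  0.5]
top [370.8 158.2] [ 676.6 -204.3] [ 70.  109.3] 87.9 [-0.5  2.2]
wrist [183.  436.7] [ 696.  -190.6] [ 9.3 33.3] 35.1 [18.6 16.4]
wrist [143. 354.] [ 648.3 -202.5] [74.1 69.8] 88.2 [-28.8   3.2]
```

View pics/wrist4.png

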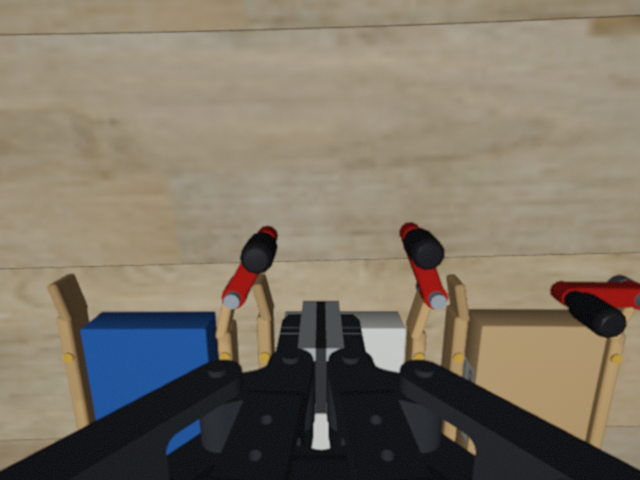

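The blue carton is home at (145,370). The catch of its lane is open at (255,265), and the white lane's catch is at (425,265). I descend beside the knob and sweep the blue lane's catch shut.

Call:
{"name": "play_rows", "arguments": {
  "series": [
    {"tx":0,"ty":0,"tz":0.6,"ax":0,"ay":0,"az":0,"jaw":0},
    {"tx":0,"ty":0,"tz":0.56,"ax":0,"ay":0,"az":0,"jaw":0},
    {"tx":0,"ty":-0.16,"tz":0,"ax":0,"ay":0,"az":0,"jaw":0},
    {"tx":0.24,"ty":-0.2,"tz":0,"ax":0,"ay":0,"az":0,"jaw":0},
    {"tx":0.14,"ty":-0.22,"tz":0,"ax":0,"ay":0,"az":0,"jaw":0},
    {"tx":0.1,"ty":-0.24,"tz":0,"ax":0,"ay":0,"az":0,"jaw":0},
    {"tx":0.06,"ty":-0.22,"tz":0,"ax":0,"ay":0,"az":0,"jaw":0},
    {"tx":0,"ty":0,"tz":0,"ax":0,"ay":0,"az":0,"jaw":0},
    {"tx":0,"ty":0,"tz":0,"ax":0,"ay":0,"az":0,"jaw":0}
  ]
}}

```text
time_s: 16.15
tcp_pos: [0.5584, -0.1557, 0.0333]
eef_rot: [0.043, 3.141, -0.002]
wrist_force: [-2.0, 0.1, -0.4]
grip_width: -0.006
gripper_force: 0.3
```

```bash
python3 -c "from h import *;st()"
```

```text
lane xy [-120.    47.5] z 33.3 ytool-laney deg -0.02 tilt [-3.e-04 -1.e-03 -1.e+00] F [-2.   0.1 -0.4] t 16.15 grip -0.5
```

Call:
{"name": "play_rows", "arguments": {
  "series": [
    {"tx":0,"ty":-0.2,"tz":0,"ax":0,"ay":0,"az":0,"jaw":0},
    {"tx":-0.18,"ty":-0.14,"tz":0,"ax":0,"ay":0,"az":0,"jaw":0},
    {"tx":-0.18,"ty":-0.2,"tz":0,"ax":0,"ay":0,"az":0,"jaw":0},
    {"tx":-0.18,"ty":-0.14,"tz":0,"ax":0,"ay":0,"az":0,"jaw":0},
    {"tx":-0.08,"ty":0,"tz":0,"ax":0,"ay":0,"az":0,"jaw":0},
    {"tx":0,"ty":0,"tz":0,"ax":0,"ay":0,"az":0,"jaw":0},
    {"tx":0,"ty":0,"tz":0,"ax":0,"ay":0,"az":0,"jaw":0}
  ]
}}

```text
time_s: 16.85
tcp_pos: [0.5865, -0.1908, 0.0325]
eef_rot: [-0.041, -3.134, 0.002]
wrist_force: [-11.9, -2.8, 6.1]
grip_width: -0.002
gripper_force: 5.9
```

```bash
python3 -c "from h import *;st()"
```

```text
lane xy [-90.9  13.2] z 32.5 ytool-laney deg 0.05 tilt [ 0.0072 -0.0012 -1.    ] F [-11.9  -2.8   6.1] t 16.85 grip -0.1
```

Call:
{"name": "play_rows", "arguments": {
  "series": [
    {"tx":0.6,"ty":0,"tz":0,"ax":0,"ay":0,"az":0,"jaw":0},
    {"tx":0,"ty":0,"tz":-0.7,"ax":0,"ay":0,"az":0,"jaw":0},
    {"tx":0,"ty":0,"tz":-0.7,"ax":0,"ay":0,"az":0,"jaw":0},
    {"tx":0,"ty":0.9,"tz":0,"ax":0,"ay":0,"az":0,"jaw":0},
    {"tx":0,"ty":0.9,"tz":0,"ax":0,"ay":0,"az":0,"jaw":0},
    {"tx":0,"ty":0.9,"tz":0,"ax":0,"ay":0,"az":0,"jaw":0},
    {"tx":0,"ty":0.7,"tz":0,"ax":0,"ay":0,"az":0,"jaw":0},
    {"tx":0,"ty":0,"tz":0,"ax":0,"ay":0,"az":0,"jaw":0},
    {"tx":0,"ty":0,"tz":0.7,"ax":0,"ay":0,"az":0,"jaw":0},
    {"tx":0,"ty":0,"tz":0.7,"ax":0,"ay":0,"az":0,"jaw":0},
    {"tx":0,"ty":0,"tz":0,"ax":0,"ay":0,"az":0,"jaw":0}
  ]
}}

```text
time_s: 17.95
tcp_pos: [0.5598, -0.0188, 0.0279]
eef_rot: [-0.042, -3.133, -0.002]
wrist_force: [-0.0, -0.3, -1.5]
grip_width: 0.002
gripper_force: 0.0
```

```bash
python3 -c "from h import *;st()"
```

```text
lane xy [-122.2  184.4] z 27.9 ytool-laney deg 0.01 tilt [ 8.7e-03  9.0e-04 -1.0e+00] F [-0.  -0.3 -1.5] t 17.95 grip 0.2
```

Call:
{"name": "play_rows", "arguments": {
  "series": [
    {"tx":-0.06,"ty":-0.22,"tz":-0.08,"ax":0,"ay":0,"az":0,"jaw":0},
    {"tx":0.02,"ty":-0.26,"tz":0,"ax":0,"ay":0,"az":0,"jaw":0},
    {"tx":0,"ty":-0.2,"tz":0,"ax":0,"ay":0,"az":0,"jaw":0},
    {"tx":-0.18,"ty":-0.14,"tz":0,"ax":0,"ay":0,"az":0,"jaw":0},
    {"tx":-0.18,"ty":-0.2,"tz":0,"ax":0,"ay":0,"az":0,"jaw":0},
    {"tx":-0.18,"ty":-0.14,"tz":0,"ax":0,"ay":0,"az":0,"jaw":0},
    {"tx":-0.12,"ty":0,"tz":0,"ax":0,"ay":0,"az":0,"jaw":0},
    {"tx":0,"ty":0,"tz":0,"ax":0,"ay":0,"az":0,"jaw":0},
    {"tx":0,"ty":0,"tz":0,"ax":0,"ay":0,"az":0,"jaw":0}
  ]
}}

```text
time_s: 18.85
tcp_pos: [0.5903, -0.0781, 0.0361]
eef_rot: [-0.04, -3.122, -0.001]
wrist_force: [-26.4, 1.7, 18.2]
grip_width: -0.003
gripper_force: 13.5
```

```bash
python3 -c "from h import *;st()"
```

```text
lane xy [-90.2 126. ] z 36.1 ytool-laney deg 0.08 tilt [ 1.930e-02  1.000e-04 -9.998e-01] F [-26.4   1.7  18.2] t 18.85 grip -0.3
```

Call:
{"name": "play_rows", "arguments": {
  "series": [
    {"tx":0.7,"ty":0,"tz":0,"ax":0,"ay":0,"az":0,"jaw":0},
    {"tx":0,"ty":0,"tz":-0.7,"ax":0,"ay":0,"az":0,"jaw":0},
    {"tx":0,"ty":0.8,"tz":0,"ax":0,"ay":0,"az":0,"jaw":0},
    {"tx":0,"ty":0.8,"tz":0,"ax":0,"ay":0,"az":0,"jaw":0},
    {"tx":0,"ty":0.68,"tz":0,"ax":0,"ay":0,"az":0,"jaw":0},
    {"tx":0,"ty":0,"tz":0,"ax":0,"ay":0,"az":0,"jaw":0},
    {"tx":0,"ty":0,"tz":0.65,"ax":0,"ay":0,"az":0,"jaw":0},
    {"tx":0,"ty":0,"tz":0,"ax":0,"ay":0,"az":0,"jaw":0},
    {"tx":0,"ty":0,"tz":0,"ax":0,"ay":0,"az":0,"jaw":0}
  ]
}}

```text
time_s: 19.75
tcp_pos: [0.5643, 0.0364, 0.0388]
eef_rot: [-0.043, -3.14, 0.0]
wrist_force: [-0.0, -0.2, 0.2]
grip_width: 0.002
gripper_force: 0.0
```

```bash
python3 -c "from h import *;st()"
```

```text
lane xy [-119.2  239.7] z 38.8 ytool-laney deg -0.01 tilt [ 1.7e-03 -3.0e-04 -1.0e+00] F [-0.  -0.2  0.2] t 19.75 grip 0.2
```

Next I nudge the brown lane's knob gently (29 mm forward), then back off and rise toward the robot.

Call:
{"name": "play_rows", "arguments": {
  "series": [
    {"tx":-0.3,"ty":0,"tz":0.08,"ax":0,"ay":0,"az":0,"jaw":0},
    {"tx":-0.2,"ty":0,"tz":0,"ax":0,"ay":0,"az":0,"jaw":0},
    {"tx":-0.1,"ty":0,"tz":0,"ax":0,"ay":0,"az":0,"jaw":0},
    {"tx":0,"ty":0,"tz":0,"ax":0,"ay":0,"az":0,"jaw":0},
    {"tx":0,"ty":0,"tz":0,"ax":0,"ay":0,"az":0,"jaw":0}
  ]
}}

```text
time_s: 20.25
tcp_pos: [0.5928, 0.0355, 0.0361]
eef_rot: [-0.042, -3.135, 0.002]
wrist_force: [-9.6, -1.9, 6.4]
grip_width: -0.001
gripper_force: 4.6
```

Call:
{"name": "play_rows", "arguments": {
  "series": [
    {"tx":0.5,"ty":0,"tz":0,"ax":0,"ay":0,"az":0,"jaw":0},
    {"tx":0,"ty":-0.5,"tz":-0.9,"ax":0,"ay":0,"az":0,"jaw":0},
    {"tx":0.6,"ty":-0.5,"tz":-0.9,"ax":0,"ay":0,"az":0,"jaw":0},
    {"tx":0.9,"ty":-0.5,"tz":-0.9,"ax":0,"ay":0,"az":0,"jaw":0},
    {"tx":0.9,"ty":-0.5,"tz":-0.6,"ax":0,"ay":0,"az":0,"jaw":0},
    {"tx":0,"ty":0,"tz":0,"ax":0,"ay":0,"az":0,"jaw":0},
    {"tx":0,"ty":0,"tz":0,"ax":0,"ay":0,"az":0,"jaw":0}
  ]
}}

```text
time_s: 20.95
tcp_pos: [0.4722, -0.0457, 0.177]
eef_rot: [0.044, 3.137, -0.001]
wrist_force: [0.4, 0.5, 1.0]
grip_width: 0.002
gripper_force: 0.0
```

```bash
python3 - <<'E'
from h import *
s=st()
for n in("top","scene"):
  f=frame(n)
  for b in blobs(f,"blue",.024,amin=200):
    l=lane(b[1]/1000)
    if -100<l[0]<50 and abs(l[1])<60:print(n,*b,l.round(1))
  for c,z in(("red",.02),("black",.053)):
   for b in blobs(f,c,z,amin=6):
    l=lane(b[1]/1000)
    if -130<l[0]<-50 and -20<l[1]<300:print(n,c,*b,l.round(1))
  if n=="top":
    print([ (*b[1:],lane(b[1]/1000).round(1)) for b in blobs(f,"white",.024,roi=(290,130,340,195),amin=500)])
    a=cv2.resize(f["img"][95:295,190:440],None,fx=3,fy=3,interpolation=cv2.INTER_CUBIC);cv2.imwrite("pics/c5.png",a[...,::-1])
E
```

```text
lane xy [-209.1  155.2] z 177.0 ytool-laney deg -0.06 tilt [-4.7e-03 -9.0e-04 -1.0e+00] F [0.4 0.5 1. ] t 20.95 grip 0.2
top [366.5 162. ] [ 676.3 -204.3] [ 69.9 110. ] 87.9 [-0.8  2.2]
top red [351.5 194.6] [ 605.7 -171.5] [ 6.5 28.2] 0.0 [-72.2  33.1]
top red [298.4 193.2] [609.1 -57.1] [28.   8.7] 89.9 [-71.9 147.5]
top red [245.3 191.9] [611.6  58.2] [25.9  8.7] 89.7 [-72.5 262.8]
[(array([679.6, -92.9]), array([ 69.1, 107.7]), 89.6, array([ -0.5, 113.6]))]
scene [312.2 338.7] [ 674.6 -205.9] [ 68.2 105.7] 88.4 [-2.4  0.5]
scene black [297.6 298.8] [ 607.7 -192.8] [ 9.  15.4] 57.7 [-69.6  11.8]
scene black [349.9 268.8] [611.2 -81.1] [ 7.3 16.2] 55.3 [-69.2 123.6]
scene black [399.6 240.3] [614.3  29.9] [ 8.3 20.2] 36.9 [-69.1 234.6]
```

View pics/c5.png

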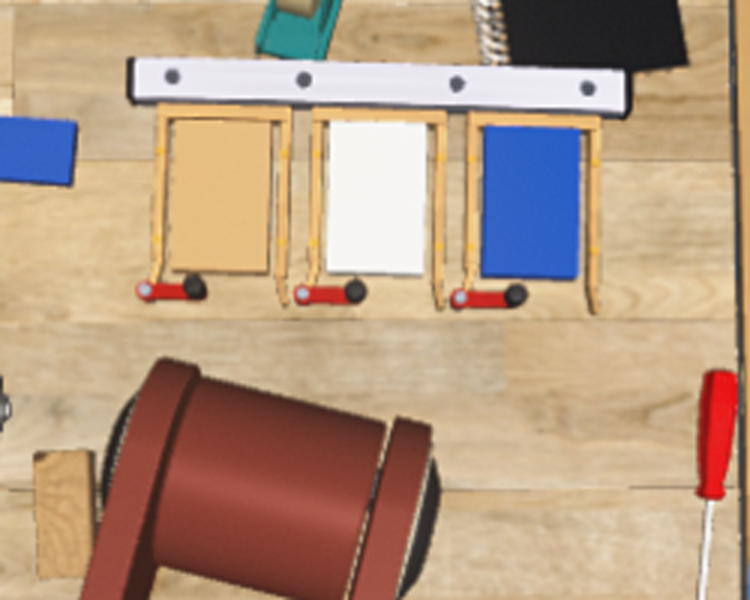

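The crop shows all three cartons home and all three catches shut: knobs at crop (193,287), (355,291) and (515,295). The sanding block and the screwdriver are unmoved, and the robot touches nothing.

```bash
python3 -c "from cell import r;print(r.job_done())"
```

```text
the job is handed in; nothing more can be done
None
```

The blue carton is fully home in the formerly empty right-hand lane, slid and not lifted; all three catches are shut, both stored cartons are in place, and the job was handed in at about 21 s.

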